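# Fold down the ratchet recipe stand

## Task

Fold away the empty recipe stand on the tea counter: flip its ratchet pawl over, away from the toothed wheel, so that it stays out of the teeth, then press the wooden rest down until it lies flat, leaving the pawl flipped over. Do not touch the other stand, the one that holds the cookbook.

Things in the scene. Friction and masses are not known exactly. Their poses are not given: they have to be found in the camera images.
- stand: Empty recipe stand, fixed: wooden base board 12 mm thick (x -20 to 230, y -80 to 80 mm), hinged wooden rest, and on its -y side a steel toothed wheel with a dark steel pawl. Origin: on the counter under the middle of the rest's hinge. z up; x horizontal from hinge to back, as the flat rest points; y along the hinge. Hinge axis 50 mm high. Left or right of the other stand, yaw within 15 degrees.
- rest (a joint): Rest angle (rad): 0 flat, positive raised (start 0.78 to 1.02, limit 1.10). Board 220 mm long from hinge, 150 wide, 8 thick, hinge in mid-plane; flat, its top is 54 mm high; 26 mm lip on it by the hinge. The wheel (radius 50 mm, y -96 to -88) turns with it. With pawl engaged, teeth stop it falling below 0.74, 0.46, 0.18. Stays at any angle; pressing down takes 2 to 8 N at 90 mm from the hinge.
- pawl (a joint): Pawl angle (rad): 0 engaged in the teeth (start), 0.90 flipped over to its stop. Pivot line along the stand's y at x -47, z 16 mm. Its lever, 112 mm long, leans 0.35 rad from upright towards +x of the stand at 0; rising values tip it to -x. Turns easily, 90 g; by its weight it falls back to 0 if let go below 0.25 and on to 0.90 if let go beyond 0.45.
- pawl_tab (a point): Centre of the thumb tab at the end of the pawl's lever, 95 mm from the pivot: tab 36 mm wide along the stand's y (y -143 to -107 mm), 34 mm long up the lever, 10 mm thick. Engaged, it is at x -14, y -125, z 105 mm of the stand. A fingertip on its +x side at 90 to 110 mm height, pushing level towards -x, flips the pawl. Moves with the pawl.
- busy_stand: The other stand, same make, holding a closed dark blue cookbook (200 x 165 x 27 mm) on its raised rest: not to be touched. Origin and axes as for the empty stand; it spans x -70 to 230, y -143 to 83 mm and is about 240 mm high.

How it is judged:
On the way, in this order (a step that is already met when the one before it is completed fails the run):
1. the pawl is flipped over while the rest is still raised (value of joint pawl above 0.6 rad and value of joint rest above 0.55 rad), for 0.2 s.
2. the rest is pressed down flat (value of joint rest below 0.1 rad), for 0.2 s.
At the end, for the whole second after the job is handed in: The rest of the empty stand lies flat (within 0.1 rad) and its pawl is still flipped over (beyond 0.6 rad) (value of joint rest below 0.1 rad and value of joint pawl above 0.6 rad); the robot touches nothing.
It fails at once if the stand with the cookbook is touched (over 2 N) (contact force between any of the arm, the fingers and busy_stand above 2 N).
It also fails if it takes over 48 s, if anything falls off the work surface, if the arm or the gripper's body presses on something with over 40 N, if the wrist force passes 120 N, or if a joint passes its speed limit or range.

## Robot

A 6-joint arm with a two-finger parallel gripper is mounted at the origin on the work surface. World frame = base frame: x ahead of the robot, y to its left, z up, the work surface at z = 0. Lengths are in m, angles in rad, forces in N, time in s.
With the tool pointing down it reaches from about 0.375 to 0.9 m from the base axis. Payload 3.1 kg.
Tool frame: the origin (TCP) lies at the very end of the fingers, on their centre line; the grasp point (between the pads) lies 19 mm behind it (manip.hold_point_z is the distance from the TCP to the grasp point, in m); y points along the fingers, z is the direction in which the jaws open and shut, and the axes are right-handed (so a half turn about y gives the same grasp; the last joint's range is limited). The gripper opens to 85 mm and grips with 20 to 120 N. Pads are 22 mm wide; open, the fingers measure 114 mm over their backs; the gripper's body (76 mm by 85 mm) begins 54 mm behind the grasp point. The pads swing forward as they close: fully open they stand 13 mm farther back than shut.
Start: joints at [-0.178, 0.527, 1.433, -0, 1.181, -0.178], TCP at [0.625, 0, 0.231] pointing down, gripper open.
Joint ranges: [-3.08, 3.08], [-0.75, 2.2], [0.22, 2.44], [-1.43, 4.57], [0, 2.65], [-2.85, 2.85]. Speed limits (rad/s): [2.79, 2.79, 3.14, 3.14, 3.14, 3.14].

## Interface

Orientations are given as a unit quaternion [x, y, z, w].
In Python, from station import manip, eyes, workorder gives the robot as it stands. The module is installed in compiled form; this text tells all that it offers.
- The arm moves only by the shell command python3 -m jog 'ROWS' [OPENING] [FORCE]. ROWS is JSON, a list of rows, each a list of 2 entries, a list of its own where there are three numbers: the shift along the tool's x, y, z in cm, then the turn about the tool's y in rad. A call has 1 to 20 rows; each row is the pose to reach, as a shift and turn from the pose commanded when the call began, along the tool's axes at that moment; what a row does not reach only later rows make up. A row lasts 1/12 s, in which the tool goes at most 41.7 mm and 7.16 degrees, less where a joint would pass 70% of its speed; a pose out of reach is approached as far as the arm can. A call with a gripper value outside its range is refused whole. OPENING is the finger opening in cm, from 0 to 8.54, set as the call begins (- or left out, the last holds). The fingers move at their own pace and stop on an object; FORCE is the grip in N (left out, the last holds). Time passes only in rows, so rows that repeat a pose let the fingers close. It gives the time, the measured TCP pose, the force and the opening at its end, in the units of the state.
- manip.sense(): the state, without advancing time (a new reading comes with each control period).
- eyes.snapshot(name): name is "scene" or "side" or "wrist"; returns a dict with "frame" (480x640x3 uint8, red, green, blue), "vfov" (degrees; the focal length in pixels is half the picture's height over the tangent of half this angle, whatever the lens; pixels are square), "cx", "cy" (the principal point, pixels), "k1" (the pictures are not rectified: a ray, as slopes to the right and down, at radius r is drawn at 1 + k1 r^2 times it, then the intrinsics apply), "rvec" (rotation vector, rad) and "tvec" (3), from world to camera coordinates, as OpenCV has them. Camera axes: x right, y down, z forward; pixel columns grow to the right and rows downward; lengths in m; the calibration is good to about 2 mm. A picture is of the moment at which its call begins. There is no depth.
- workorder.sign_off(): hands the job in, once; it reports no verdict.
The state is a dict: "t": time; "q": joint angles; "qd": joint speeds; "tau": joint torques, N m; "tcp_pos": TCP position; "tool_rot": TCP orientation; "force": force on the tool from outside, world axes, zero at the start; "ft_torque": the same for the moment, N m; "finger_gap": opening from 0.0 (shut) to 1.0 (fully open).
Only numpy, scipy, OpenCV 4.12 (cv2) and the standard library are available. Lean on these libraries where they do the work, as an engineer would, in place of code of your own. Each camera call takes 0.05 s, during which the arm holds its last target. There are 200 camera calls.

## Working session

There is one attempt and no reset: what is moved stays moved. The work goes in short steps, Python scripts to look and compute and a shell command to move; the robot and the scene stay as the last step left them, time stands still between calls to the robot, and variables do not carry over. Pictures are saved under pics/ and viewed, about 8 in all and at most 12, crops included, and the job is handed in when it is done.

```bash
mkdir -p pics; cat > h.py <<'E'
import numpy as np, cv2
from station import manip, eyes, workorder
from scipy.spatial.transform import Rotation as R
def snap(n,f=None):
    s=eyes.snapshot(n)
    if f: cv2.imwrite('pics/'+f,s['frame'][:,:,::-1])
    return s
def cam(s):
    f=240/np.tan(np.radians(s['vfov'])/2)
    return f,R.from_rotvec(np.ravel(s['rvec'])).as_matrix(),np.ravel(s['tvec'])
def proj(s,P):
    f,Rm,t=cam(s);c=np.atleast_2d(P)@Rm.T+t;a=c[:,:2]/c[:,2:];r2=(a**2).sum(1,keepdims=True)
    return a*(1+s['k1']*r2)*f+[s['cx'],s['cy']]
def ray(s,uv,z):
    f,Rm,t=cam(s);d=(np.array(uv,float)-[s['cx'],s['cy']])/f;a=d.copy()
    for _ in range(20): a=d/(1+s['k1']*(a@a))
    w=Rm.T@np.r_[a,1];o=-Rm.T@t
    return o+w*(z-o[2])/w[2]
E
python3 - <<'E'
from h import *
for n in('scene','side'):
    s=snap(n,n+'1.png');f,Rm,t=cam(s);print(n,s['vfov'],s['k1'],-Rm.T@t,Rm[2])
m=manip.sense();print(m['t'],m['tcp_pos'],m['tool_rot'],R.from_quat(m['tool_rot']).as_matrix().round(3),manip.hold_point_z)
E
```

```text
scene 55.2781748062301 -0.03788708010608654 [ 0.95053233 -0.30329598  0.67508166] [-0.59457663  0.31221156 -0.74094708]
side 42.49770085915183 -0.207096063657536 [-0.14461457 -0.79522301  0.66973066] [ 0.55284297  0.6514429  -0.51960254]
0.1 [6.24355851e-01 1.56896957e-04 2.30433308e-01] [-0.50040086  0.50055769 -0.49942348  0.49961702] [[ 0.    -0.002  1.   ]
 [-1.     0.     0.   ]
 [-0.    -1.    -0.002]] 0.0187
```

View pics/scene1.png

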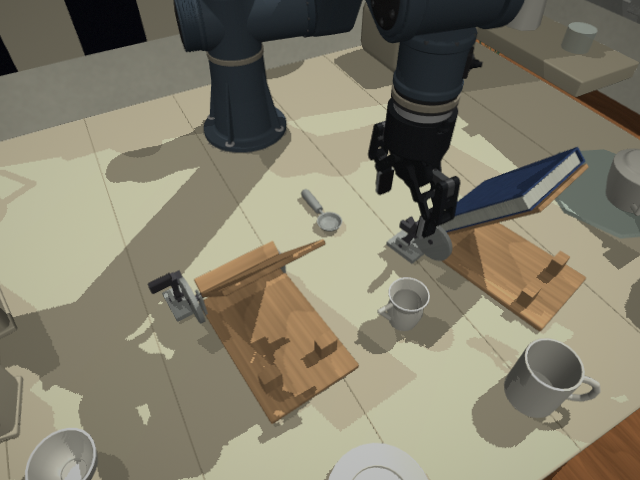

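View pics/side1.png

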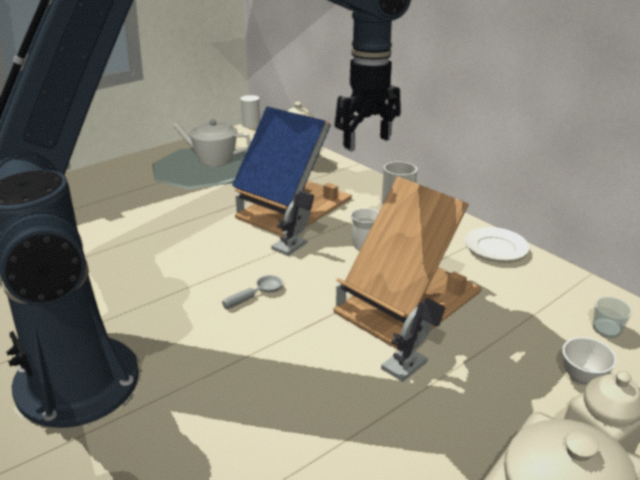

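The empty stand is the right-hand one, towards −y. In the scene view its base back corners are at (357,366) and (277,418). In the side view its base corners are at (335,311) and (481,292), and its rest's top corners at (401,179) and (467,206). I'll fit its pose to these.

```bash
cat >> h.py <<'E'
def S2W(p,P): # stand mm -> world m
    c,s=np.cos(p[2]),np.sin(p[2]);P=np.atleast_2d(P)/1000.
    return np.c_[p[0]+c*P[:,0]-s*P[:,1],p[1]+s*P[:,0]+c*P[:,1],P[:,2]]
E
python3 - <<'E'
from h import *
from scipy.optimize import least_squares
a=snap('scene');b=snap('side')
def pts(p):
    th=p[3];e=lambda y:[220*np.cos(th),y,50+220*np.sin(th)]
    return (proj(a,S2W(p,[[230,80,12],[230,-80,12]])),proj(b,S2W(p,[[-20,80,12],[230,-80,12],e(75),e(-75)])))
A=np.array([[357,366],[277,416]]);B=np.array([[336,311],[481,291],[401,179],[467,206]])
f=lambda p:np.r_[(pts(p)[0]-A).ravel(),(pts(p)[1]-B).ravel()]
r=least_squares(f,[.55,-.25,0,.9],loss='soft_l1');p=r.x;print(p,f(p).round(1))
tab=S2W(p,[[-14,-125,105]]);print('tab',tab)
import sys
for n,s in(('a',a),('b',b)):
    im=s['frame'][:,:,::-1].copy()
    for P in ([-14,-125,105],[-47,-125,16],[-30,-143,60]):
        print(n,P,proj(s,S2W(p,[P])))
    u=proj(s,S2W(p,[[-14,-125,105]]))[0].astype(int);v=proj(s,S2W(p,[[-47,-125,16]]))[0].astype(int)
    cv2.circle(im,tuple(map(int,u)),3,(0,0,255),1);cv2.circle(im,tuple(map(int,v)),3,(0,255,0),1)
    x0,y0=max(0,u[0]-65),max(0,u[1]-75);c=im[y0:y0+150,x0:x0+130]
    if n=='a':o=cv2.resize(c,(400,460))
    else: cv2.imwrite('pics/tabs.png',np.hstack([o,cv2.resize(c,(400,460))]))
m=manip.sense();tp=R.from_quat(m['tool_rot']).as_matrix().T
print(tp@(tab[0]-m['tcp_pos'])*100)
E
```

```text
[ 0.4694108  -0.20001399  0.13877136  0.8368564 ] [ 0.4 -4.8 -5.9  5.6 -3.1 -1.1  0.5 -4.7 -2.3  0.4  3.9 -0.3]
tab [[ 0.47283619 -0.32574889  0.105     ]]
a [-14, -125, 105] [[156.41262617 286.4754285 ]]
a [-47, -125, 16] [[162.25813857 304.26306243]]
a [-30, -143, 60] [[149.29758094 301.68621365]]
b [-14, -125, 105] [[435.89170409 313.25490321]]
b [-47, -125, 16] [[418.1189607  367.43644005]]
b [-30, -143, 60] [[436.61219987 345.82496441]]
[ 32.58744194  12.57997346 -15.15318578]
```

View pics/tabs.png

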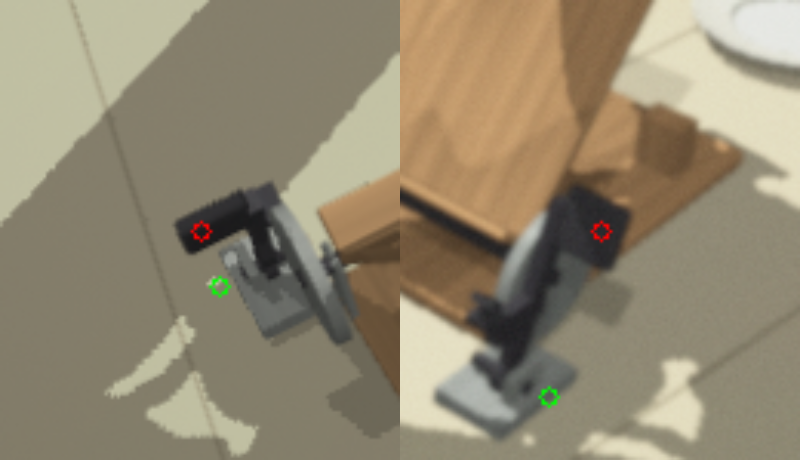

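The fitted tab is about 5 px off in both views, so I'll refit with the tab (scene (161,282), side (432,311.5)) and view a zoomed overlay.

```bash
cat > fit.py <<'E'
from h import *
from scipy.optimize import least_squares
a=snap('scene');b=snap('side')
def pts(p):
    th=p[3];e=lambda y:[220*np.cos(th),y,50+220*np.sin(th)]
    T=[-14,-125,105]
    return (proj(a,S2W(p,[[230,80,12],[230,-80,12],T])),proj(b,S2W(p,[[-20,80,12],[230,-80,12],e(75),e(-75),T])))
A=np.array([[357,364],[277,416],[161,282]]);B=np.array([[336,311],[481,291],[401,179],[467,206],[432.4,311.5]])
f=lambda p:np.r_[(pts(p)[0]-A).ravel(),(pts(p)[1]-B).ravel()]
r=least_squares(f,[.55,-.25,0,.9],loss='soft_l1');p=r.x;print(p,f(p).round(1))
np.save('p.npy',p)
th=p[3]
def box(x0,x1,y0,y1,z0,z1):return [[x,y,z] for x in(x0,x1) for y in(y0,y1) for z in(z0,z1)]
E_=[(i,i^k) for i in range(8) for k in(1,2,4) if i<i^k]
base=np.array(box(-20,230,-80,80,0,12));
r0=np.array(box(0,220,-75,75,-4,4));rest=np.c_[r0[:,0]*np.cos(th)-r0[:,2]*np.sin(th),r0[:,1],50+r0[:,0]*np.sin(th)+r0[:,2]*np.cos(th)]
t0=np.array(box(-5,5,-143,-107,78,112));c,s=np.cos(.35),np.sin(.35)
tab=np.c_[-47+t0[:,2]*s+t0[:,0]*c,t0[:,1],16+t0[:,2]*c-t0[:,0]*s]
out=[]
for S,(x0,y0) in((a,(140,215)),(b,(310,165))):
    K=2;im=cv2.resize(S['frame'][y0:y0+220,x0:x0+200 if S is b else x0+225,::-1],None,fx=K,fy=K,interpolation=cv2.INTER_CUBIC)
    im=cv2.resize(im,(398,440)) if S is b else cv2.resize(im,(400,391))
    kx=(398/200,2) if S is b else (400/225,391/220)
    for Q,col in((base,(0,255,0)),(rest,(255,0,255)),(tab,(0,0,255))):
        u=((proj(S,S2W(p,Q))-[x0,y0])*kx).astype(int)
        for i,j in E_: cv2.line(im,tuple(map(int,u[i])),tuple(map(int,u[j])),col,1)
    out.append(cv2.copyMakeBorder(im,0,440-im.shape[0],0,0,cv2.BORDER_CONSTANT))
cv2.imwrite('pics/ov.png',np.hstack(out))
print('tab',S2W(p,[[-14,-125,105]]))
E
python3 fit.py
```

```text
[ 0.46962308 -0.19316722  0.10894576  0.82587003] [ 1.7 -1.2 -6.5  4.9 -0.9  1.1 -4.9 -3.6  0.2 -4.4 -1.7  0.1  2.8  0.
 -1.3  0.6]
tab [[ 0.46929737 -0.31894836  0.105     ]]
```

View pics/ov.png

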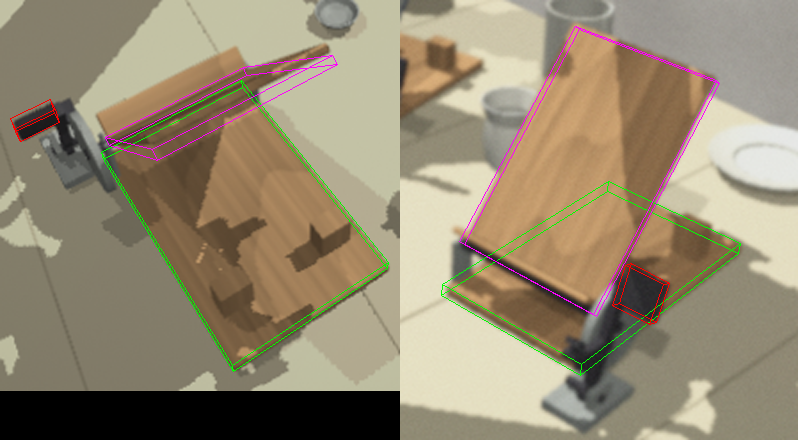

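The overlay now fits well: the base (green) and tab (red) line up to within a few mm, with origin (0.470,-0.193), yaw 0.109 and rest about 0.83. Next: raise, shut the fingers and go above the +x side of the tab.

```bash
python3 -m jog '[[[0,-3,0],0],[[0,-6,0],0],[[0,-7,0],0],[[2,-7,-1],-0.05],[[5,-7,-2],-0.109],[[8,-7,-3],-0.109],[[11,-7,-4],-0.109],[[14,-7,-5],-0.109],[[17,-7,-6],-0.109],[[20,-7,-7],-0.109],[[23,-7,-8],-0.109],[[26,-7,-9],-0.109],[[29,-7,-10],-0.109],[[31,-7,-11],-0.109],[[31.8,-7,-11.3],-0.109],[[31.8,-7,-11.3],-0.109],[[31.8,-7,-11.3],-0.109]]' 0 30
python3 - <<'E'
from h import *
p=np.load('p.npy');m=manip.sense();T=R.from_quat(m['tool_rot']).as_matrix()
print(T.round(3),[(n,P,(T.T@(S2W(p,[P])[0]-m['tcp_pos'])*100).round(2)) for n,P in(('pre',[28,-128,95]),('push',[-64,-128,95]))])
s=snap('side');b=snap('scene')
cv2.imwrite('pics/pre.png',np.hstack([s['frame'][110:410,240:640,::-1],b['frame'][80:380,0:400,::-1]]))
E
```

```text
t: 1.72
tcp_pos: [0.5119, -0.3174, 0.301]
tool_rot: [-0.526, 0.473, -0.472, 0.527]
force: [-0.1, -0.0, 0.1]
finger_gap: 0.002
[[ 0.108 -0.     0.994]
 [-0.994  0.001  0.108]
 [-0.001 -1.     0.   ]] [('pre', [28, -128, 95], array([ 2.00e-02,  2.06e+01, -6.00e-02])), ('push', [-64, -128, 95], array([ 0.03, 20.6 , -9.26]))]
```

View pics/pre.png

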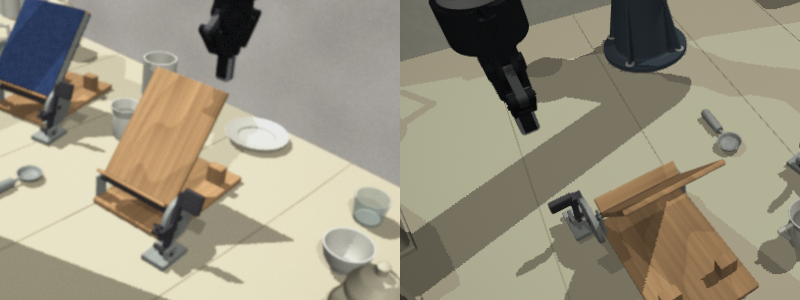

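The shut fingers hang clear above the stand, with fingertips at about (225,75) in the left half and (530,130) in the right half. I'll go down beside the tab and check before pushing.

```bash
python3 -m jog '[[[0,2.5,0],0],[[0,5,0],0],[[0,7.5,0],0],[[0,10,0],0],[[0,12.5,0],0],[[0,14.5,0],0],[[0,16,0],0],[[0,17.5,0],0],[[0,19,0],0],[[0,20,0],0],[[0,20.6,0],0],[[0,20.6,0],0]]'
python3 - <<'E'
from h import *
s=snap('side');b=snap('scene')
cv2.imwrite('pics/at.png',np.hstack([cv2.resize(s['frame'][230:400,350:520,::-1],(400,400)),cv2.resize(b['frame'][200:370,80:250,::-1],(400,400))]))
E
```

```text
t: 2.82
tcp_pos: [0.5119, -0.3166, 0.0942]
tool_rot: [-0.527, 0.473, -0.471, 0.527]
force: [-0.2, 0.1, -0.3]
finger_gap: -0.003
```

View pics/at.png

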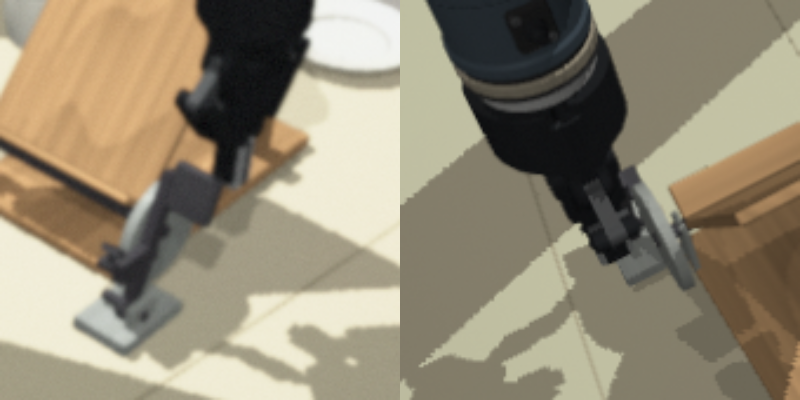

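The fingertip is just behind the tab, at about (235,180) left and (610,250) right, with no contact and clear of the wheel. I'll push level along −x.

```bash
python3 -m jog '[[[0,0,-0.5],0],[[0,0,-1],0],[[0,0,-1.5],0],[[0,0,-2],0],[[0,0,-2.6],0],[[0,0,-3.2],0],[[0,0,-3.8],0],[[0,0,-4.4],0],[[0,0,-5],0],[[0,0,-5.6],0],[[0,0,-6.2],0],[[0,0,-6.8],0],[[0,0,-7.4],0],[[0,0,-8],0],[[0,0,-8.6],0],[[0,0,-9.1],0],[[0,0,-9.5],0],[[0,0,-9.5],0],[[0,0,-9.5],0]]'
python3 - <<'E'
from h import *
s=snap('side');b=snap('scene')
cv2.imwrite('pics/pushed.png',np.hstack([cv2.resize(s['frame'][230:400,350:520,::-1],(400,400)),cv2.resize(b['frame'][200:370,80:250,::-1],(400,400))]))
E
```

```text
t: 4.5
tcp_pos: [0.4174, -0.3284, 0.0954]
tool_rot: [-0.526, 0.472, -0.472, 0.526]
force: [0.9, -0.5, -0.2]
finger_gap: -0.002
```

View pics/pushed.png

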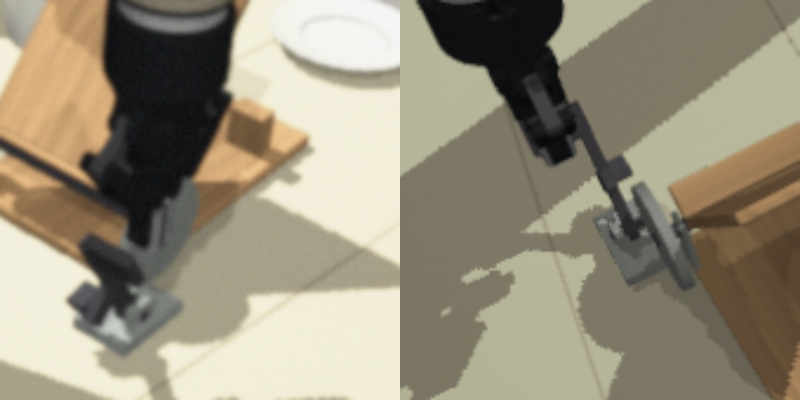

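The pawl is flipped over towards −x, with its lever leaning away from the wheel at about (100,260) in the left half. I'll back off, rise and go over the rest.

```bash
python3 -m jog '[[[0,0,1],0],[[0,0,2],0],[[0,-2.5,2],0],[[0,-5.5,2],0],[[0,-8.5,2],0],[[0,-11.5,2],0],[[0,-14.5,2],0],[[0,-17.5,2],0],[[0,-19.5,2],0],[[0,-20,3],0],[[-2,-20,6],0],[[-4,-20,8.5],0],[[-6,-20,11],0],[[-8,-20,13.5],0],[[-10,-20,15.5],0],[[-12,-20,17.5],0],[[-12.8,-20,18.2],0],[[-12.8,-20,18.2],0],[[-12.8,-20,18.2],0]]'
python3 - <<'E'
from h import *
p=np.load('p.npy');m=manip.sense();T=R.from_quat(m['tool_rot']).as_matrix()
print((T.T@(S2W(p,[[115,0,54]])[0]-m['tcp_pos'])*100).round(2))
s=snap('side');b=snap('scene')
cv2.imwrite('pics/over.png',np.hstack([s['frame'][110:410,240:640,::-1],b['frame'][80:380,0:400,::-1]]))
E
```

```text
t: 6.18
tcp_pos: [0.5847, -0.1806, 0.2943]
tool_rot: [0.527, -0.472, 0.471, -0.527]
force: [0.2, -0.4, 0.2]
finger_gap: -0.0
[ 1.000e-02  2.403e+01 -4.000e-02]
```

View pics/over.png

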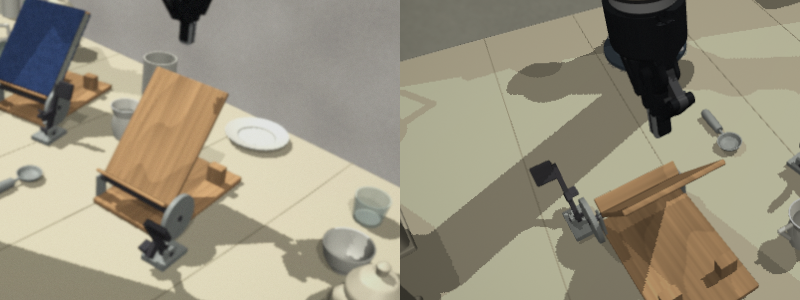

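The pawl stays flipped, with its tab at (543,172) on the right half. The rest is still raised and the fingers are above it. I'll press down, quickly at first and then gently, for 24 cm.

```bash
python3 -m jog '[[[0,2,0],0],[[0,4,0],0],[[0,6,0],0],[[0,8,0],0],[[0,9,0],0],[[0,10,0],0],[[0,11,0],0],[[0,12,0],0],[[0,13,0],0],[[0,14,0],0],[[0,15,0],0],[[0,16,0],0],[[0,17,0],0],[[0,18,0],0]]'
python3 -m jog '[[[0,0.8,0],0],[[0,1.6,0],0],[[0,2.4,0],0],[[0,3.2,0],0],[[0,4,0],0],[[0,4.6,0],0],[[0,5.2,0],0],[[0,5.6,0],0],[[0,5.9,0],0],[[0,6.1,0],0],[[0,6.1,0],0],[[0,6.1,0],0],[[0,6.1,0],0]]'
```

```text
t: 7.45
tcp_pos: [0.5849, -0.1813, 0.1145]
tool_rot: [-0.526, 0.472, -0.472, 0.527]
force: [0.3, 0.1, 3.1]
finger_gap: -0.0
t: 8.53
tcp_pos: [0.584, -0.1811, 0.0541]
tool_rot: [0.527, -0.472, 0.472, -0.526]
force: [-0.3, -0.1, 0.8]
finger_gap: 0.004
```

Tip is at 54 mm. I'll press a touch lower, then rise away clear and look.

```bash
python3 -m jog '[[[0,0.2,0],0],[[0,0.3,0],0],[[0,0.3,0],0],[[0,0.3,0],0],[[0,0.3,0],0]]'
python3 -m jog '[[[0,-2,0],0],[[0,-5,0],0],[[0,-8,0],0],[[0,-11,0],0],[[0,-14,0],0],[[0,-17,0],0],[[0,-19,0],0],[[0,-20,0],0],[[0,-20,0],0],[[0,-20,0],0]]'
python3 - <<'E'
from h import *
s=snap('side');b=snap('scene')
cv2.imwrite('pics/end.png',np.hstack([s['frame'][110:410,240:640,::-1],b['frame'][80:380,0:400,::-1]]))
p=np.load('p.npy')
print(proj(s,S2W(p,[[220,75,54],[220,-75,54]]))-[240,110],proj(b,S2W(p,[[220,75,54],[220,-75,54]]))-[0,80])
E
```

```text
t: 8.95
tcp_pos: [0.584, -0.1811, 0.0539]
tool_rot: [0.527, -0.472, 0.472, -0.526]
force: [-3.5, 1.5, 16.4]
finger_gap: 0.003
t: 9.78
tcp_pos: [0.5838, -0.181, 0.2505]
tool_rot: [0.527, -0.473, 0.471, -0.526]
force: [1.2, -0.1, -0.4]
finger_gap: -0.004
[[175.73748139 130.78997859]
 [239.2971966  159.190336  ]] [[353.91726868 266.58782442]
 [267.63849072 321.75545874]]
```

View pics/end.png

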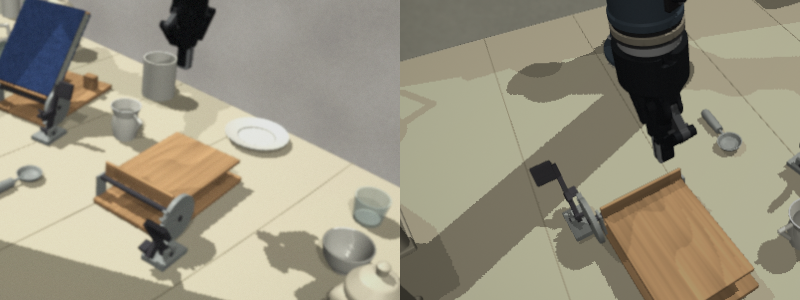

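The rest lies flat: its back corners at about (179,133) and (240,161) match the predicted flat ones. The pawl is still flipped, with its tab at (543,172), and the robot is clear.

```bash
python3 -c "
from station import workorder; print(workorder.sign_off())"
```

```text
the job is handed in; nothing more can be done
None
```

I folded the empty stand away and handed the job in. The pawl was flipped first with the shut fingertips. The rest was then pressed down flat at about 115 mm from the hinge, and the arm rose clear. All the moves were finished at about 9.8 s of the 48 s allowed.

- **Rest:** the tip stopped firmly at a height of 54 mm with 16 N on it. In the last pictures the rest's back corners are within about 4 px of where a flat rest should appear.
- **Pawl:** it is still flipped over in the last pictures. I judged this by eye and did not measure its angle.
- **Cookbook stand:** the arm never went near it, and it looks unmoved in the last side picture.
- **Force reading:** after the arm rose clear, the force read about 1 N. I took this as sensor noise, because the gripper was about 20 cm above the rest.
- **Stand position:** my first fit was about 1 cm off. I corrected it before moving by adding the tab to the fit; the remaining errors were up to about 8 px at some hand-picked corners. The side view fitted less well than the scene view, and I did not resolve that.

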